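# Bring the cedar-ball tray over its opened case

### The job

Open the lid of the dark wooden case all the way until it leans back on its stop. Then lift the oblong tray by its arch handle, turn it level through a quarter turn so that its long sides run along the case's long sides, and finish holding it level and still, centred just above the open case, ready to be lowered in: do not put it down or let go. The cedar ball must stay inside the dark ring in the middle of the tray all the time, untouched, and everything else stays where it stands.

Things in the scene. Friction and masses are not known exactly. Their poses are not given: they have to be found in the camera images.
- case: Dark wooden case, fixed to the shelf, 156 (its x) by 216 (its y) by 100 mm high without the lid, walls 6 mm; origin at the centre of its underside, z up. Its long sides run along its y. The lid is hinged on its +x rim (the side away from the robot). The case may stand left or right, turned up to 0.25 rad.
- case_lid (a joint): Angle of the lid: 0 shut, grows as it opens, 1.85 rad (leaning back past upright) on its stop. It swings about the case's y axis. 220 g, lightly damped; it falls shut if released below about 1.3 rad, may stay put near 1.45 and leans back onto its stop by itself beyond about 1.65 rad.
- lid_hinge (a point): Middle of the lid's hinge line, on the case's +x rim, 100 mm above the shelf; 78 mm from the case's centre along its x.
- lid_bar (a point): Middle of the lid's handle: a round steel bar of 10 mm diameter, 110 mm long along the case's y, on two 8 mm posts at 51 mm either side of its middle. With the lid shut it lies 144 mm from the hinge line towards the case's -x and 50 mm above it (42 mm above the lid's 8 mm thick board, whose front edge is 12 mm further). Moves with the lid; it can turn between finger pads while they hold it, so the tool may stay upright; there are 37 mm between bar and board.
- tray: Oblong wooden tray, loose, 0.27 to 0.44 kg with the ball, 180 mm (its x) by 120 mm (its y); origin at the centre of its underside, z up. It starts flat on the shelf with its x roughly across the case's long sides. A shallow round dish fills its middle. Over it stands an aluminium arch: posts at 73 mm either side along x and a flat bar along x (84 mm to its top).
- tray_grip (a point): Middle of the tray's arch bar, 74 mm above the tray's underside. The bar runs along the tray's x, 12 mm thick (y), 20 mm tall (from 64 to 84 mm above the underside), 136 mm free between the posts. Held crosswise over the case, or turned right beside it, the tray would strike the open lid; square above the case it clears the lid by about 18 mm.
- tray_mid (a point): Lowest point in the middle of the dish, 8 mm above the tray's underside. The dish has a radius of 54 mm, slopes down to the middle at 6 degrees, and its rim is 20 mm high; a dark ring of 25 mm inner radius is inlaid round the centre.
- ball_center (a point): Centre of the loose red-brown cedar ball, 32 mm diameter, resting in the middle of the dish (its top 40 mm above the tray's underside). It rolls if the tray tilts more than 6 degrees or is jerked (about 1 m/s2).
- flask: Steel flask-shaped tin with twist cap, 28 by 90 by 132 mm high, a bystander; origin under its centre.
- jar: Glass jar, 72 mm diameter, 100 mm high, a bystander; origin under its centre.
- oak_knob: Oak drawer knob, 38 mm diameter, 35 mm high, a bystander; origin under its centre.
- polish_tin: Flat red tin, 76 mm diameter, 24 mm high, a bystander; origin under its centre.
- brush: Brush lying flat, a bystander; its handle points along its -x.
- ball: The same cedar ball; its frame turns with it as it rolls, so use its centre.
There are look-alikes about, which are no part of the job. Of the things like the tray, leave any that is turquoise or yellow; of the rest the larger one is meant.

How it is judged (in metres and radians):
On the way, in this order (a step that is already met when the one before it is completed fails the run):
1. the lid is open on its stop (value of joint case_lid above 1.75 rad), for 0.2 s.
2. the tray is lifted clear of the shelf by the gripper, ball inside the ring, lid still open (height (world z) of tray above 0.04 m and horizontal distance between ball_center and tray_mid below 0.025 m and contact force between the fingers and tray above 1 N and value of joint case_lid above 1.7 rad), for 0.2 s.
At the end, for the whole second after the job is handed in: Lid above 1.7 rad; tray held by the gripper, off case and lid, underside 105 to 200 mm above the shelf, centre within 25 mm of the case's in plan, long axis within 0.14 rad of the case's (either way round), level within 0.08 rad, still; ball within 25 mm of the dish's centre (value of joint case_lid above 1.7 rad and height (world z) of tray between 0.105 and 0.2 m and horizontal distance between tray and case below 0.025 m and angle between the x axis of tray and the y axis of case, either way round below 0.14 rad and angle between tray's own z axis and vertical below 0.08 rad and horizontal distance between ball_center and tray_mid below 0.025 m and contact force between the fingers and tray above 1 N and contact force between tray and case below 0.05 N and linear speed of tray below 0.03 m/s and angular speed of tray below 0.15 rad/s); the arm keeps its last pose, push and grip.
It fails at once if the ball leaves the dark ring (more than 25 mm from the dish's centre) (not (horizontal distance between ball_center and tray_mid below 0.025 m)).
It fails at once if the gripper touches the ball (contact force between the fingers and ball above 0.3 N).
It fails at once if the flask, jar, oak knob, red tin or brush is pushed more than 25 mm (distance of any of flask, jar, oak_knob, polish_tin, brush from where it was at the start of the episode above 0.025 m).
It also fails if it takes over 70 s, if anything falls off the work surface, if the arm or the gripper's body presses on something with over 40 N, if the wrist force passes 120 N, or if a joint passes its speed limit or range.

### The arm

A 7-joint arm with a two-finger parallel gripper is mounted at the origin on the work surface. World frame = base frame: x ahead of the robot, y to its left, z up, the work surface at z = 0. Lengths are in mm, angles in rad, forces in N, time in s.
With the tool pointing down it reaches from about 425 to 975 mm from the base axis. Payload 16.7 kg.
Tool frame: the origin (TCP) lies at the very end of the fingers, on their centre line; the grasp point (between the pads) lies 19 mm behind it (grip_point_offset is the distance from the TCP to the grasp point, in mm); z points along the fingers, y is the line along which they close (so a half turn about z gives the same grasp; the last joint's range is limited). The gripper opens to 85 mm and grips with 20 to 120 N. Pads are 22 mm wide; open, the fingers measure 114 mm over their backs; the gripper's body (76 mm by 85 mm) begins 54 mm behind the grasp point. The pads swing forward as they close: fully open they stand 13 mm farther back than shut.
Start: joints at [1.095, 0.426, 0.074, 1.606, -0.034, 1.111, -0.067], TCP at [216.652, -639.248, 231.302] pointing down, gripper open.
Joint ranges: [-2.85, 2.85], [-0.5, 2.14], [-1.23, 1.37], [0.21, 2.46], [-1.02, 4.16], [0.16, 2.05], [-2.73, 2.73]. Speed limits (rad/s): [1.89, 1.89, 2.39, 2.39, 3.01, 3.01, 3.01].

### API

Orientations are given as a unit quaternion [w, x, y, z].
In Python, from plant import get_obs, camera, camera_info, hand_in, grip_point_offset gives the robot as it stands.
- The arm moves only by the shell command python3 -m pendant 'ROWS' [OPENING]. ROWS is JSON, a list of rows, each a list of 4 numbers: the shift along the tool's x, y, z in mm, then the turn about the tool's z in degrees. A call has 1 to 5 rows; each row is the pose to reach, as a shift and turn from the pose commanded when the call began, along the tool's axes at that moment; what a row does not reach only later rows make up. A row lasts 1/10 s, in which the tool goes at most 50 mm and 8.59 degrees, less where a joint would pass 70% of its speed; a pose out of reach is approached as far as the arm can. A call with a gripper value outside its range is refused whole. OPENING is the opening, from 0 (shut) to 1 (fully open), set as the call begins (- or left out, the last holds). The fingers move at their own pace and stop on an object; the grip force is fixed at half the most. Time passes only in rows, so rows that repeat a pose let the fingers close. It gives the time, the measured TCP pose, the force, the opening and the grip force at its end, in the units of the state.
- get_obs(): the state, without advancing time (a new reading comes with each control period).
- camera(name): name is "scene" or "top"; returns the picture (400x640x3 uint8, red, green, blue); there is no depth.
- camera_info(name): a dict with "fx", "fy", "cx", "cy" (pixels), "cam_to_world" (4x4, takes a point from camera to world coordinates). Camera axes: x right, y up, looking along -z (the intrinsics and any distortion apply to the point x, -y, -z); pixel columns grow to the right and rows downward; lengths in mm; the calibration is good to about 2 mm. A picture is of the moment at which its call begins. camera_info takes no time and is no camera call.
- hand_in(): hands the job in; it is judged then, once.
The state is a dict: "clock": time; "joint_positions": joint angles; "qd": joint speeds; "joint_efforts": joint torques, N m; "tool_pos": TCP position; "eef_rot": TCP orientation; "wrist_force": force on the tool from outside, world axes, zero at the start; "wrist_torque": the same for the moment, N m; "width": finger opening in mm; "gripper_force": force on a finger pad.
Only numpy, scipy, OpenCV 4.12 (cv2) and the standard library are available. Lean on these libraries where they do the work, as an engineer would, in place of code of your own. Each camera call takes 0.05 s, during which the arm holds its last target. There are 200 camera calls.

## Working session

There is one attempt and no reset: what is moved stays moved. The work goes in short steps, Python scripts to look and compute and a shell command to move; the robot and the scene stay as the last step left them, time stands still between calls to the robot, and variables do not carry over. Pictures are saved under pics/ and viewed, at most 10 in all, crops included, and the job is handed in when it is done.

```bash
mkdir -p pics; ls; python3 - <<'E'
from plant import *
import cv2,json
for n in ["scene","top"]:
    im=camera(n); cv2.imwrite(f"pics/{n}0.png",im[:,:,::-1]); print(n,camera_info(n))
print(get_obs(),grip_point_offset)
E
```

```text
pics
scene {'fx': 454.04069622990824, 'fy': 454.04069622990824, 'cx': 316.4477340578289, 'cy': 187.70216899536192, 'cam_to_world': array([[ 1.07933875e-01, -5.75752252e-01,  8.10468767e-01,
         1.44442195e+03],
       [ 9.94090082e-01,  7.20385063e-02, -8.12118425e-02,
        -9.05378036e+01],
       [-1.16270582e-02,  8.14444472e-01,  5.80124999e-01,
         7.76322421e+02],
       [ 0.00000000e+00,  0.00000000e+00,  0.00000000e+00,
         1.00000000e+00]])}
top {'fx': 459.24455718036853, 'fy': 459.24455718036853, 'cx': 326.5752723440395, 'cy': 198.36859017473205, 'cam_to_world': array([[-2.24876385e-02,  9.97248979e-01, -7.06312909e-02,
         4.26971089e+02],
       [-9.99676864e-01, -2.32674295e-02, -1.02369416e-02,
        -2.06097897e+01],
       [-1.18521881e-02,  7.03782627e-02,  9.97449962e-01,
         1.59509432e+03],
       [ 0.00000000e+00,  0.00000000e+00,  0.00000000e+00,
         1.00000000e+00]])}
{'clock': 0.1, 'joint_positions': array([ 1.09449605,  0.42668514,  0.07385629,  1.60654082, -0.0341082 ,
        1.11081715, -0.06711041]), 'qd': array([-0.00142124, -0.00112836,  0.0009021 , -0.00207944,  0.00041833,
       -0.00029466,  0.00039969]), 'joint_efforts': array([ 8.76002217e-03, -9.51523805e+01,  3.77164766e+00, -4.64399636e+01,
        1.96828495e-02,  6.40292885e-03, -4.78947493e-05]), 'tool_pos': array([ 216.53972994, -638.92891963,  230.67123243]), 'eef_rot': array([-5.79881179e-04,  9.86683652e-01,  1.62649978e-01, -1.35541569e-04]), 'wrist_force': array([ 0.51890387,  0.32178007, -0.10695308]), 'wrist_torque': array([ 0.01848702,  0.02449283, -0.0078707 ]), 'gripper_force': 0.0, 'width': 85.29195997039795} 18.700000000000003
```

View pics/scene0.png

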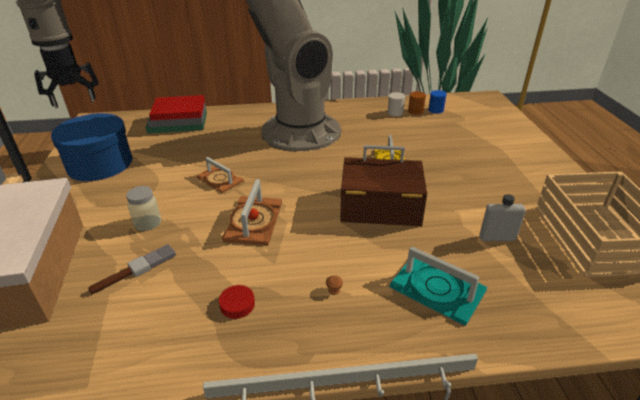

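View pics/top0.png

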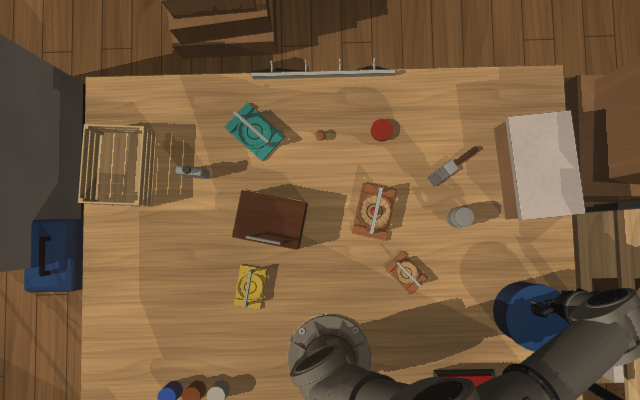

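The tray candidates in the top view are turquoise (254,131), yellow (250,287), small brown (407,272) and larger brown with the ball (375,211). Turquoise and yellow are excluded, and of the two brown ones the larger is at (375,211). I'll check that in an enlarged crop and measure at the same time.

```bash
cat > h.py <<'E'
from plant import *
import numpy as np, cv2
from scipy.spatial.transform import Rotation as R
def cast(n,uv,z):
    c=camera_info(n);M=np.array(c["cam_to_world"]);uv=np.atleast_2d(np.float64(uv))
    d=np.c_[(uv[:,0]-c["cx"])/c["fx"],-(uv[:,1]-c["cy"])/c["fy"],-np.ones(len(uv))]@M[:3,:3].T
    return M[:3,3]+d*((z-M[2,3])/d[:,2])[:,None]
def proj(n,p):
    c=camera_info(n);M=np.array(c["cam_to_world"]);q=(np.atleast_2d(p)-M[:3,3])@M[:3,:3]
    return np.c_[c["cx"]-c["fx"]*q[:,0]/q[:,2],c["cy"]+c["fy"]*q[:,1]/q[:,2]]
def comps(mask,off,amin=15):
    cs,_=cv2.findContours(mask.astype(np.uint8),cv2.RETR_EXTERNAL,cv2.CHAIN_APPROX_NONE)
    for c in sorted(cs,key=cv2.contourArea,reverse=True):
        if cv2.contourArea(c)<amin: break
        yield (c.reshape(-1,2)+np.array(off)).astype(np.float32)
def tool():
    o=get_obs();q=o["eef_rot"];return o["tool_pos"],R.from_quat([q[1],q[2],q[3],q[0]]).as_matrix()
def rows(target,yaw_y=None):
    "shift in tool axes to world target TCP; yaw_y: desired heading of tool y (rad), modulo pi"
    p,M=tool();s=M.T@(np.array(target)-p);t=None
    if yaw_y is not None:
        v=M.T@np.array([np.cos(yaw_y),np.sin(yaw_y),0]);t=np.degrees(np.arctan2(-v[0],v[1]));t=(t+90)%180-90
    print("tcp",p.round(1),"yhead",round(float(np.arctan2(M[1,1],M[0,1])),3),"shift",s.round(1),"turn",t)
E
python3 - <<'E'
from h import *
im=camera("top");hsv=cv2.cvtColor(im,cv2.COLOR_RGB2HSV)
crop=im[170:300,220:440];cv2.imwrite("pics/crop1.png",cv2.resize(crop,None,fx=3.6,fy=3.6,interpolation=cv2.INTER_CUBIC)[:,:,::-1])
H,S,V=[hsv[...,i].astype(int) for i in range(3)]
def rep(name,m,box,zs,k=2):
    x0,y0,x1,y1=box
    for c in list(comps(m[y0:y1,x0:x1],(x0,y0)))[:k]:
        r=cv2.minAreaRect(c);b=cv2.boxPoints(r);p=cast("top",b,zs)
        e=[p[1]-p[0],p[2]-p[1]];L=[np.linalg.norm(x) for x in e];a=e[int(np.argmax(L))]
        print(name,np.round(r[0],1),"ctr",p.mean(0).round(1),"sz",np.round(L,0),"longhead",round(float(np.arctan2(a[1],a[0])),3))
gray=(S<70)&(V>90)
rep("traybar",gray,(345,175,405,245),84)
rep("lidbar",gray,(235,225,300,255),150)
rep("lid",(V<95)&(S>60),(222,180,312,255),108,1)
rep("trayBody",(S>90)&(H<14)&(V>60),(345,175,405,245),12,1)
E
```

```text
traybar [375.5 210.4] ctr [ 490.8 -165.2   84. ] sz [153.  14.] longhead -0.24
lidbar [262.5 239.9] ctr [403.4 198.3 150. ] sz [  8. 107.] longhead -1.78
lid [276.3 213.2] ctr [488.4 158.8 108. ] sz [204. 259.] longhead -1.78
trayBody [374.1 211.3] ctr [ 491.  -166.9   12. ] sz [180. 121.] longhead -0.24
```

View pics/crop1.png

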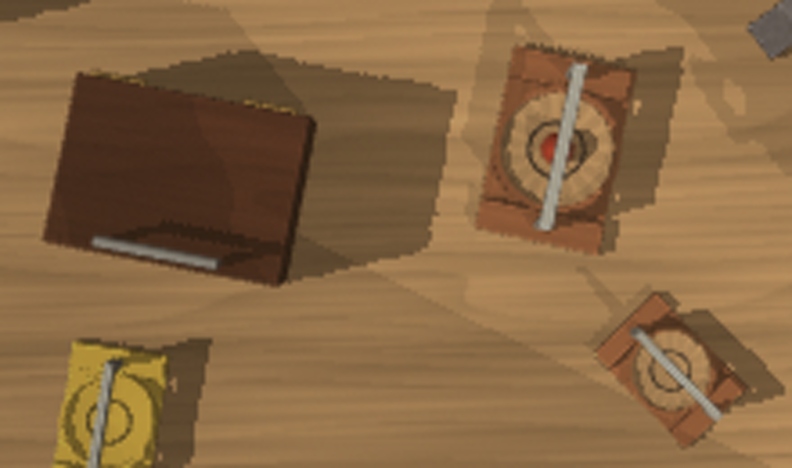

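The crop confirms it: the larger brown tray with the red ball is at about (375,211), heading -0.24. The lid bar is at (262,240), so the case's x heading is about -0.21. Next I'll check the case centre from the lid corners and work out the shifts.

```bash
python3 - <<'E'
from h import *
p=cast("top",[[242.2,190],[307.5,202.8],[297.8,249.2],[232,236.7]],108);print(p.round(0),p.mean(0).round(1))
print([np.arctan2(*(p[a]-p[b])[[1,0]]).round(3) for a,b in((0,1),(3,2),(0,3),(1,2))])
rows([500,-200,231]);rows([403,198,231],-0.21)
E
```

```text
[[566. 269. 108.]
 [519.  57. 108.]
 [370.  91. 108.]
 [415. 303. 108.]] [467.7 180.  108. ]
[np.float64(1.354), np.float64(1.362), np.float64(-0.225), np.float64(-0.226)]
tcp [ 216.6 -639.   230.8] yhead -1.244 shift [ 4.093e+02 -3.248e+02  1.000e-01] turn None
tcp [ 216.6 -639.   230.8] yhead -1.244 shift [ 4.452e+02 -7.329e+02  5.000e-01] turn -59.24439088600691
```

```bash
python3 -m pendant '[[39,-31,0,0],[78,-62,0,0],[117,-93,0,0],[156,-124,0,0],[195,-155,0,0]]' 1
python3 -m pendant '[[39,-31,0,0],[78,-62,0,0],[117,-93,0,0],[156,-124,0,0],[195,-155,0,0]]'
python3 -m pendant '[[27,-49,0,0],[29,-93,0,0],[33,-140,0,0],[36,-186,0,0],[40,-232,0,0]]'
python3 -m pendant '[[4,-45,0,-8],[8,-90,0,-16],[12,-130,0,-24],[14,-160,0,-32],[14,-180,0,-40]]'
python3 -m pendant '[[0,0,0,-8],[0,0,0,-16],[0,0,0,-19],[0,0,0,-19]]' 0.6
python3 -c "
from h import *
rows([403,198,170],-.212);print(get_obs()['joint_positions'].round(2))"
```

```text
clock: 0.65
tool_pos: [352.2, -428.0, 231.3]
eef_rot: [0.0, 0.987, 0.163, -0.0]
wrist_force: [1.7, 0.2, -0.5]
width: 85.0
gripper_force: 0.0
clock: 1.15
tool_pos: [487.2, -218.6, 231.4]
eef_rot: [0.0, 0.987, 0.163, 0.0]
wrist_force: [0.5, -0.4, -0.3]
width: 85.5
gripper_force: 0.0
clock: 1.65
tool_pos: [449.0, 13.7, 231.3]
eef_rot: [0.0, 0.987, 0.163, 0.0]
wrist_force: [1.7, 0.7, -0.6]
width: 85.3
gripper_force: 0.0
clock: 2.15
tool_pos: [404.6, 189.3, 231.4]
eef_rot: [-0.0, 0.87, 0.494, 0.0]
wrist_force: [1.0, -0.5, 0.7]
width: 85.4
gripper_force: 0.0
clock: 2.55
tool_pos: [405.3, 187.0, 231.3]
eef_rot: [-0.0, 0.778, 0.628, -0.0]
wrist_force: [0.5, -0.7, -0.4]
width: 51.5
gripper_force: 0.0
tcp [405.3 187.  231.3] yhead -0.213 shift [10.3 -4.6 61.3] turn -0.08432831400762097
[ 0.01  0.09 -0.61  2.06  0.06  1.01 -0.84]
```

```bash
python3 -m pendant '[[10,-4,20,0],[10,-4,50,0],[10,-4,80,0],[10,-4,100,0],[10,-4,100,0]]'
python3 -m pendant '[[0,0,0,0],[0,0,0,0],[0,0,0,0],[0,0,0,0],[0,0,0,0]]' 0
python3 - <<'E'
from h import *
im=camera("scene");cv2.imwrite("pics/g1.png",cv2.resize(im[80:250,300:470],None,fx=3.4,fy=3.4)[:,:,::-1])
p,M=tool();print(p,np.arctan2(M[1,1],M[0,1]))
g=p+M[:,2]*-18.7
for r in (152.4,):
  for th in np.arange(0,1.86,.1):
    a=.334+th; d=-r*np.cos(a)+144; dz=r*np.sin(a)-50; print(round(th,2),round(d),round(-dz))
E
```

```text
clock: 3.05
tool_pos: [402.3, 197.0, 129.3]
eef_rot: [-0.001, 0.779, 0.627, -0.002]
wrist_force: [-0.8, 1.2, 0.7]
width: 51.4
gripper_force: 0.0
clock: 3.55
tool_pos: [402.6, 198.3, 132.4]
eef_rot: [-0.0, 0.779, 0.628, -0.0]
wrist_force: [-14.6, 1.5, 15.9]
width: 8.0
gripper_force: 58.7
[402.58788665 198.2873563  132.403952  ] -0.21395745354422238
0.0 0 0
0.1 6 -14
0.2 13 -28
0.3 21 -40
0.4 31 -52
0.5 42 -63
0.6 53 -73
0.7 66 -81
0.8 80 -88
0.9 94 -94
1.0 108 -98
1.1 123 -101
1.2 138 -102
1.3 154 -102
1.4 169 -100
1.5 184 -97
1.6 198 -92
1.7 212 -86
1.8 225 -79
```

View pics/g1.png

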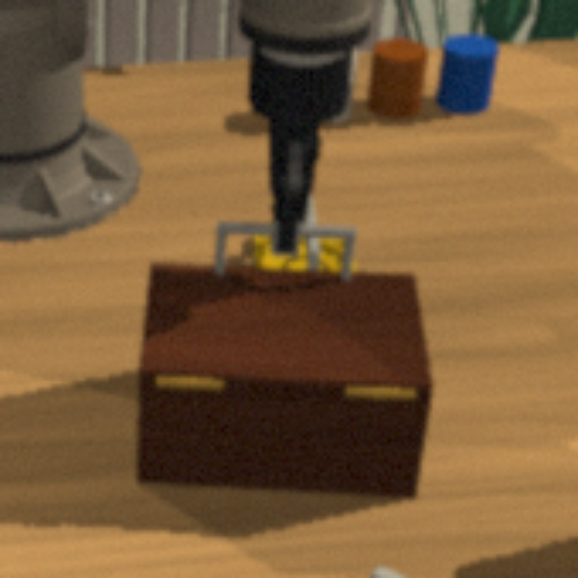

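The bar is held between the pads in the middle, at crop pixel (285,245). Now I'll swing the lid along its arc.

```bash
python3 -m pendant '[[0,3,-7,0],[0,6,-14,0],[0,9,-21,0],[0,13,-28,0],[0,17,-34,0]]'
python3 -m pendant '[[0,4,-6,0],[0,14,-18,0],[0,25,-29,0],[0,36,-39,0],[0,49,-47,0]]'
python3 -m pendant '[[0,14,-7,0],[0,28,-13,0],[0,42,-17,0],[0,57,-20,0],[0,72,-21,0]]'
python3 -c "
from h import *
print(tool())"
```

```text
clock: 4.1
tool_pos: [418.2, 194.9, 166.2]
eef_rot: [-0.001, 0.778, 0.628, -0.001]
wrist_force: [-19.4, 6.2, 8.8]
width: 7.8
gripper_force: 58.8
clock: 4.6
tool_pos: [466.1, 184.8, 214.6]
eef_rot: [-0.001, 0.778, 0.628, -0.001]
wrist_force: [-8.2, 3.3, 12.4]
width: 8.1
gripper_force: 60.9
clock: 5.1
tool_pos: [539.1, 169.2, 235.1]
eef_rot: [-0.0, 0.779, 0.628, 0.001]
wrist_force: [-4.8, 4.9, 26.5]
width: 7.9
gripper_force: 65.9
(array([539.08429689, 169.19872655, 235.13660826]), array([[ 0.21247151,  0.97716582,  0.00168079],
       [ 0.9771657 , -0.21247393,  0.00142057],
       [ 0.00174526,  0.00134058, -0.99999758]]))
```

```bash
python3 -m pendant '[[0,16,-1,0],[0,31,1,0],[0,46,4,0],[0,60,8,0],[0,74,14,0]]'
python3 -m pendant '[[0,7,3,0],[0,12,6,0],[0,12,6,0]]'
python3 -m pendant '[[0,0,0,0],[0,0,0,0],[0,0,0,0],[0,0,0,0]]' 0.36
```

```text
clock: 5.6
tool_pos: [611.2, 153.4, 219.8]
eef_rot: [-0.0, 0.779, 0.628, 0.001]
wrist_force: [1.0, 7.6, 1.4]
width: 7.8
gripper_force: 59.8
clock: 5.9
tool_pos: [622.8, 151.0, 213.3]
eef_rot: [-0.001, 0.779, 0.628, 0.0]
wrist_force: [-2.3, 6.2, -1.9]
width: 7.4
gripper_force: 59.9
clock: 6.3
tool_pos: [622.6, 149.7, 213.6]
eef_rot: [0.0, 0.779, 0.627, 0.0]
wrist_force: [0.2, 0.2, -0.2]
width: 30.7
gripper_force: 0.0
```

```bash
python3 -m pendant '[[0,0,-20,0],[0,0,-50,0],[0,0,-80,0],[0,0,-90,0],[0,0,-90,0]]'
python3 - <<'E'
from h import *
im=camera("scene");t=camera("top")
a=cv2.resize(im[60:280,190:460],(540,440));b=cv2.resize(t[150:290,220:420],(629,440))[:,:,:]
cv2.imwrite("pics/l1.png",cv2.resize(np.hstack([a,b]),(800,301))[:,:,::-1])
rows([491,-166,240],-1.81)
E
```

```text
clock: 6.8
tool_pos: [623.1, 150.2, 304.9]
eef_rot: [0.001, 0.779, 0.627, 0.001]
wrist_force: [-0.0, -0.3, -0.3]
width: 30.8
gripper_force: 0.0
tcp [622.2 149.8 302.4] yhead -0.214 shift [-336.4  -61.    62.7] turn -88.58192027125656
```

View pics/l1.png

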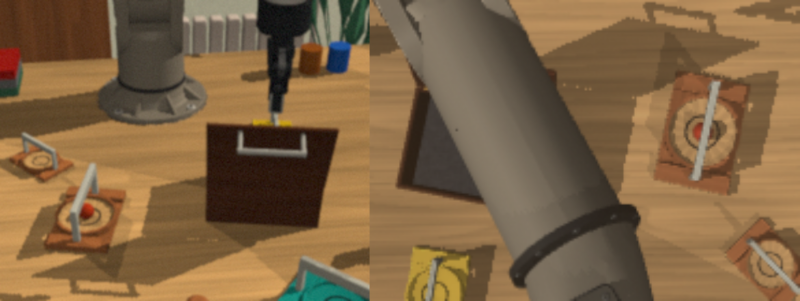

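The lid is upright on its stop, with its handle at (272,152) on the far side in the left panel. The ball is centred in the tray's ring. Moving over to the tray, turning +91.4°.

```bash
python3 -m pendant '[[-45,-8,0,0],[-90,-16,0,0],[-135,-24,0,0],[-180,-32,0,0],[-225,-40,0,0]]' 0.6
python3 -m pendant '[[-40,-8,0,8],[-75,-14,0,16],[-105,-19,10,24],[-111,-21,20,32],[-111,-21,30,40]]'
python3 -m pendant '[[0,0,0,8],[0,0,0,16],[0,0,0,24],[0,0,0,32],[0,0,0,40]]'
python3 -m pendant '[[0,0,0,8],[0,0,10,11],[0,0,20,11],[0,0,20,11],[0,0,20,11]]'
python3 - <<'E'
from h import *
p,M=tool();rows([491,-166,100],-1.81)
im=camera("scene");hsv=cv2.cvtColor(im,cv2.COLOR_RGB2HSV).astype(int)
x0,y0,x1,y1=190,150,300,260
cv2.imwrite("pics/s2.png",cv2.resize(im[y0:y1,x0:x1],None,fx=5,fy=5,interpolation=cv2.INTER_CUBIC)[:,:,::-1])
for c in list(comps(((hsv[...,1]<60)&(hsv[...,2]>110))[y0:y1,x0:x1],(x0,y0)))[:3]: print(np.round(cv2.boxPoints(cv2.minAreaRect(c)),1).tolist())
c=np.array([491,-166,0]);u=np.array([np.cos(-.24),np.sin(-.24),0])
print("pred bar top ends",proj("scene",[c+u*s+[0,0,84] for s in(-79,0,79)]).round(1).tolist())
E
```

```text
clock: 7.4
tool_pos: [534.0, -63.1, 301.9]
eef_rot: [-0.001, 0.779, 0.627, -0.001]
wrist_force: [0.9, -0.9, 0.7]
width: 51.2
gripper_force: 0.0
clock: 7.9
tool_pos: [490.0, -167.0, 271.6]
eef_rot: [-0.0, 0.948, 0.319, -0.001]
wrist_force: [0.3, -0.0, -0.4]
width: 51.1
gripper_force: 0.0
clock: 8.4
tool_pos: [490.7, -165.3, 271.8]
eef_rot: [-0.0, 1.0, -0.023, -0.001]
wrist_force: [-0.5, -0.1, 0.5]
width: 51.4
gripper_force: 0.0
clock: 8.9
tool_pos: [491.1, -165.2, 252.7]
eef_rot: [-0.0, 0.993, -0.115, -0.001]
wrist_force: [0.5, -0.9, 0.4]
width: 51.4
gripper_force: 0.0
tcp [ 491.1 -165.2  252.7] yhead -1.801 shift [  0.3   0.8 152.7] turn 0.5194539924847419
[[237.0, 232.5], [250.3000030517578, 178.10000610351562], [261.0, 180.6999969482422], [247.6999969482422, 235.1999969482422]]
[[206.0, 158.0], [211.5, 152.5], [235.5, 176.5], [230.0, 182.0]]
pred bar top ends [[257.7, 178.4], [250.4, 195.6], [242.3, 214.8]]
```

View pics/s2.png

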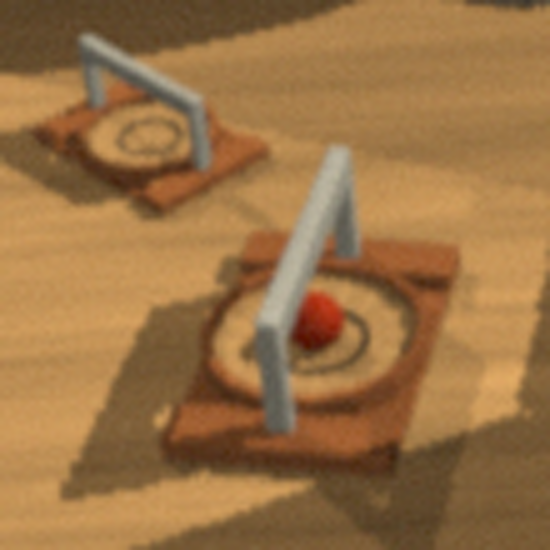

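The bar's ends are at about (258,180) and (244,214), within a pixel of the prediction, so the tool is centred. Lowering, then closing in small steps.

```bash
python3 -m pendant '[[0,0,30,0],[0,0,60,0],[0,0,90,0],[0,0,120,0],[0,0,140,0]]' 0.5
python3 -m pendant '[[0,0,10,0],[0,0,20,0],[0,0,35,0],[0,0,45,0],[0,0,51,0]]'
python3 -m pendant '[[0,0,0,0],[0,0,0,0]]' 0.32
python3 -m pendant '[[0,0,0,0],[0,0,0,0]]' 0.24
python3 -m pendant '[[0,0,0,0],[0,0,0,0]]' 0.2
python3 -m pendant '[[0,0,0,0],[0,0,0,0]]' 0.18
python3 -m pendant '[[0,0,0,0],[0,0,0,0]]' 0.16
```

```text
clock: 9.45
tool_pos: [491.0, -165.2, 111.8]
eef_rot: [-0.0, 0.993, -0.115, -0.0]
wrist_force: [1.4, 0.3, -0.2]
width: 43.1
gripper_force: 0.0
clock: 9.95
tool_pos: [491.6, -165.4, 62.0]
eef_rot: [-0.0, 0.993, -0.116, 0.0]
wrist_force: [-0.2, 0.7, 0.4]
width: 42.6
gripper_force: 0.0
clock: 10.15
tool_pos: [491.8, -165.4, 62.8]
eef_rot: [0.0, 0.993, -0.116, 0.0]
wrist_force: [-0.5, 0.4, -0.1]
width: 27.3
gripper_force: 0.0
clock: 10.35
tool_pos: [491.8, -165.4, 62.8]
eef_rot: [0.0, 0.993, -0.116, 0.0]
wrist_force: [-0.3, -0.4, 0.3]
width: 20.5
gripper_force: 0.0
clock: 10.55
tool_pos: [491.6, -165.3, 62.5]
eef_rot: [0.0, 0.993, -0.116, 0.0]
wrist_force: [-0.2, 0.1, 0.7]
width: 17.1
gripper_force: 0.0
clock: 10.75
tool_pos: [491.5, -165.4, 62.4]
eef_rot: [0.0, 0.993, -0.116, 0.0]
wrist_force: [-1.3, -0.6, 1.2]
width: 15.4
gripper_force: 0.5
clock: 10.95
tool_pos: [491.4, -165.6, 62.4]
eef_rot: [0.0, 0.993, -0.116, 0.0]
wrist_force: [-0.2, -3.0, 1.8]
width: 14.0
gripper_force: 1.5
```

```bash
python3 -m pendant '[[0,0,0,0],[0,0,2,0],[0,0,4,0],[0,0,4,0]]' 0.2
python3 -m pendant '[[0,0,0,0],[0,0,0,0]]' 0.17
python3 -m pendant '[[0,0,0,0],[0,0,0,0]]' 0.15
python3 -m pendant '[[0,0,0,0],[0,0,0,0]]' 0.14
python3 -m pendant '[[0,0,0,0],[0,0,0,0]]' 0.13
python3 -m pendant '[[0,0,0,0],[0,0,0,0]]' 0.12
python3 -m pendant '[[0,0,0,0],[0,0,0,0]]' 0.08
python3 -m pendant '[[0,0,0,0],[0,0,0,0],[0,0,0,0]]' 0
```

```text
clock: 11.35
tool_pos: [491.2, -165.1, 57.9]
eef_rot: [-0.0, 0.993, -0.116, -0.0]
wrist_force: [-1.0, -0.7, -0.0]
width: 16.8
gripper_force: 0.0
clock: 11.55
tool_pos: [491.5, -165.3, 58.3]
eef_rot: [-0.0, 0.993, -0.116, -0.0]
wrist_force: [0.3, -0.3, 0.0]
width: 14.8
gripper_force: 0.0
clock: 11.75
tool_pos: [491.5, -165.4, 58.4]
eef_rot: [0.0, 0.993, -0.116, 0.0]
wrist_force: [-0.0, -1.6, -0.8]
width: 12.8
gripper_force: 0.7
clock: 11.95
tool_pos: [491.5, -165.5, 58.4]
eef_rot: [0.0, 0.993, -0.116, 0.0]
wrist_force: [-0.5, -2.6, 0.9]
width: 12.1
gripper_force: 2.1
clock: 12.15
tool_pos: [491.5, -165.4, 58.4]
eef_rot: [0.0, 0.993, -0.116, 0.0]
wrist_force: [-0.1, -2.9, 2.7]
width: 11.5
gripper_force: 23.1
clock: 12.35
tool_pos: [491.5, -165.4, 58.5]
eef_rot: [0.0, 0.993, -0.116, 0.0]
wrist_force: [-2.8, -2.3, 5.4]
width: 11.3
gripper_force: 44.7
clock: 12.55
tool_pos: [491.5, -165.5, 58.5]
eef_rot: [0.0, 0.993, -0.116, 0.0]
wrist_force: [-1.1, -2.0, 6.6]
width: 10.9
gripper_force: 58.4
clock: 12.85
tool_pos: [491.5, -165.4, 58.5]
eef_rot: [0.0, 0.993, -0.116, 0.0]
wrist_force: [-2.1, -1.6, 6.0]
width: 11.1
gripper_force: 58.4
```

```bash
python3 -m pendant '[[0,0,-1,0],[0,0,-3,0],[0,0,-6,0],[0,0,-9,0],[0,0,-12,0]]'
python3 -m pendant '[[0,0,-4,0],[0,0,-9,0],[0,0,-15,0],[0,0,-22,0],[0,0,-29,0]]'
python3 -m pendant '[[0,0,-7,0],[0,0,-13,0],[0,0,-17,0],[0,0,-20,0],[0,0,-21,0]]'
python3 - <<'E'
from h import *
im=camera("scene");t=camera("top")
a=cv2.resize(im[130:250,180:310],(476,440));b=cv2.resize(t[165:255,330:420],(440,440))
cv2.imwrite("pics/l2.png",cv2.resize(np.hstack([a,b]),(800,384))[:,:,::-1])
E
```

```text
clock: 13.35
tool_pos: [491.5, -165.2, 70.6]
eef_rot: [-0.0, 0.993, -0.116, 0.0]
wrist_force: [0.9, 0.8, -2.8]
width: 10.5
gripper_force: 58.4
clock: 13.85
tool_pos: [491.5, -165.3, 100.0]
eef_rot: [-0.0, 0.993, -0.116, 0.0]
wrist_force: [0.6, 0.2, -3.1]
width: 10.9
gripper_force: 58.4
clock: 14.35
tool_pos: [491.6, -165.3, 120.6]
eef_rot: [0.0, 0.993, -0.116, 0.0]
wrist_force: [-0.0, -0.4, -2.5]
width: 10.9
gripper_force: 58.4
```

View pics/l2.png

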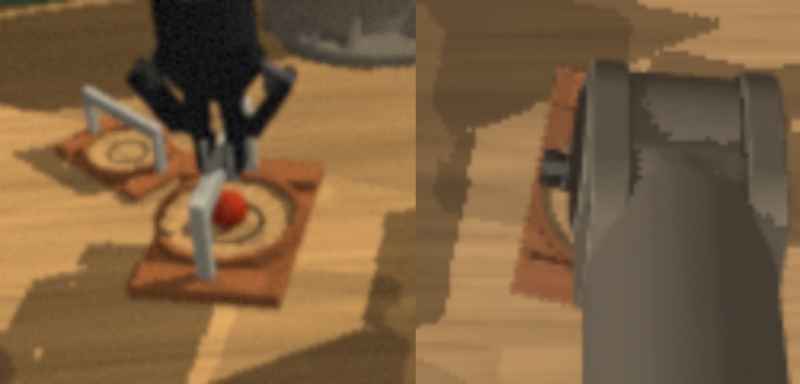

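Lifted level, with the ball at (230,208) still inside the ring. Raising further, then turning a quarter in place with gentle ramps.

```bash
python3 -m pendant '[[0,0,-1,0],[0,0,-4,0],[0,0,-8,0],[0,0,-14,0],[0,0,-21,0]]'
python3 -m pendant '[[0,0,-8,0],[0,0,-17,0],[0,0,-26,0],[0,0,-35,0],[0,0,-44,0]]'
python3 -m pendant '[[0,0,-9,0],[0,0,-18,0],[0,0,-26,0],[0,0,-33,0],[0,0,-39,0]]'
python3 -m pendant '[[0,0,-5,0],[0,0,-9,0],[0,0,-12,0],[0,0,-14,0],[0,0,-15,0]]'
python3 -m pendant '[[0,0,0,-0.5],[0,0,0,-1.5],[0,0,0,-3],[0,0,0,-5],[0,0,0,-7.5]]'
python3 -m pendant '[[0,0,0,-3],[0,0,0,-6],[0,0,0,-9],[0,0,0,-12],[0,0,0,-15]]'
python3 -m pendant '[[0,0,0,-3],[0,0,0,-6],[0,0,0,-9],[0,0,0,-12],[0,0,0,-15]]'
python3 -m pendant '[[0,0,0,-3],[0,0,0,-6],[0,0,0,-9],[0,0,0,-12],[0,0,0,-15]]'
python3 -m pendant '[[0,0,0,-3],[0,0,0,-6],[0,0,0,-9],[0,0,0,-12],[0,0,0,-15]]'
python3 -m pendant '[[0,0,0,-3],[0,0,0,-6],[0,0,0,-9],[0,0,0,-12],[0,0,0,-15]]'
python3 -m pendant '[[0,0,0,-2.5],[0,0,0,-5],[0,0,0,-7],[0,0,0,-8],[0,0,0,-8.5]]'
python3 - <<'E'
from h import *
im=camera("scene");t=camera("top")
a=cv2.resize(im[80:250,180:440],(673,440));b=cv2.resize(t[150:270,220:420],(733,440))
cv2.imwrite("pics/l3.png",cv2.resize(np.hstack([a,b]),(800,250))[:,:,::-1])
c=np.array([468,182.]);ex=np.array([np.cos(-.213),np.sin(-.213)]);ey=np.array([-ex[1],ex[0]])
for x,y in((20,-215),(0,0)):
    print(c+ex*x+ey*y);rows([*(c+ex*x+ey*y),246],-.213)
E
```

```text
clock: 14.95
tool_pos: [491.5, -165.3, 141.9]
eef_rot: [-0.0, 0.993, -0.116, -0.0]
wrist_force: [0.4, -0.2, -2.6]
width: 11.1
gripper_force: 58.4
clock: 15.45
tool_pos: [491.5, -165.3, 186.2]
eef_rot: [-0.0, 0.993, -0.116, 0.0]
wrist_force: [-0.3, 0.5, -2.8]
width: 10.7
gripper_force: 58.4
clock: 15.95
tool_pos: [491.5, -165.3, 224.9]
eef_rot: [-0.0, 0.993, -0.116, 0.0]
wrist_force: [0.2, 0.8, -2.1]
width: 10.7
gripper_force: 58.4
clock: 16.45
tool_pos: [491.5, -165.3, 239.4]
eef_rot: [-0.0, 0.993, -0.116, -0.0]
wrist_force: [0.6, 0.2, -2.8]
width: 10.9
gripper_force: 58.4
clock: 16.95
tool_pos: [491.4, -165.3, 239.2]
eef_rot: [-0.0, 0.999, -0.049, -0.0]
wrist_force: [0.4, 0.2, -2.5]
width: 10.8
gripper_force: 58.4
clock: 17.45
tool_pos: [491.4, -165.3, 239.2]
eef_rot: [-0.0, 0.997, 0.082, -0.0]
wrist_force: [-0.2, 0.7, -3.0]
width: 10.8
gripper_force: 58.4
clock: 17.95
tool_pos: [491.4, -165.3, 239.2]
eef_rot: [-0.0, 0.977, 0.212, -0.0]
wrist_force: [-0.4, 0.2, -2.6]
width: 11.1
gripper_force: 58.4
clock: 18.45
tool_pos: [491.4, -165.3, 239.2]
eef_rot: [-0.0, 0.941, 0.337, -0.0]
wrist_force: [-0.4, 0.7, -2.8]
width: 11.0
gripper_force: 58.4
clock: 18.95
tool_pos: [491.4, -165.3, 239.2]
eef_rot: [-0.0, 0.889, 0.457, -0.0]
wrist_force: [-0.4, 0.0, -2.2]
width: 11.3
gripper_force: 58.4
clock: 19.45
tool_pos: [491.4, -165.3, 239.2]
eef_rot: [-0.0, 0.822, 0.569, -0.0]
wrist_force: [-0.5, 0.2, -3.4]
width: 10.7
gripper_force: 58.4
clock: 19.95
tool_pos: [491.4, -165.3, 239.3]
eef_rot: [-0.0, 0.778, 0.628, -0.0]
wrist_force: [0.5, -0.4, -2.8]
width: 11.0
gripper_force: 58.4
[442.09851692 -32.36910499]
tcp [ 491.4 -165.3  239.3] yhead -0.214 shift [119.4 -76.5  -6.7] turn -0.07311836217847656
[468. 182.]
tcp [ 491.4 -165.3  239.3] yhead -0.214 shift [334.4 -96.7  -6.7] turn -0.07311836217847656
```

View pics/l3.png

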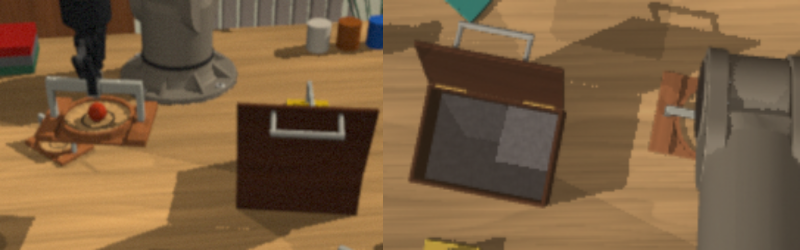

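The tray is turned parallel to the case, held level, with the ball at (97,111) in the ring. The case is open with its rim centre at about (270,219) in the top image. First leg: move in ahead of the case's end.

```bash
python3 -m pendant '[[1,-0.6,0,0],[3.4,-2.2,0,0],[7.6,-4.9,0,0],[13.4,-8.6,0,0],[20.2,-13,0,0]]'
python3 -m pendant '[[8.4,-5.4,0,0],[16.8,-10.8,0,0],[25.2,-16.2,0,0],[33.6,-21.6,0,0],[42,-27,0,0]]'
python3 -m pendant '[[8.4,-5.4,0,0],[16.8,-10.8,0,0],[25.2,-16.2,0,0],[33.6,-21.6,0,0],[41,-26.5,0,0]]'
python3 -m pendant '[[6,-3.8,0,0],[10.5,-6.5,0,0],[13.5,-8.6,0,0],[15,-9.6,0,0],[16,-10,0,0]]'
python3 - <<'E'
from h import *
c=cast("top",[[241.6,189.8],[307.8,201.8],[299.1,248.4],[233.4,236.9]],100);print(c.round(0),c.mean(0));rows([468,182,240],-.213)
E
```

```text
clock: 20.55
tool_pos: [482.8, -142.1, 239.3]
eef_rot: [-0.0, 0.779, 0.627, 0.0]
wrist_force: [-0.3, -0.9, -3.0]
width: 11.3
gripper_force: 58.4
clock: 21.05
tool_pos: [465.3, -95.2, 239.4]
eef_rot: [0.0, 0.779, 0.627, 0.0]
wrist_force: [0.3, 0.7, -3.6]
width: 11.2
gripper_force: 58.4
clock: 21.55
tool_pos: [448.1, -49.5, 239.4]
eef_rot: [0.0, 0.779, 0.628, 0.0]
wrist_force: [-0.1, -0.2, -3.0]
width: 10.8
gripper_force: 58.4
clock: 22.05
tool_pos: [442.1, -32.6, 239.3]
eef_rot: [0.0, 0.779, 0.627, 0.0]
wrist_force: [-0.3, -0.1, -3.6]
width: 10.7
gripper_force: 58.4
[[567. 272. 100.]
 [523.  56. 100.]
 [372.  87. 100.]
 [414. 301. 100.]] [469.30241096 179.15000214 100.        ]
tcp [442.1 -32.6 239.3] yhead -0.214 shift [215.2 -20.3  -0.6] turn -0.08530787901767667
```

```bash
python3 -m pendant '[[1,0,0,0],[4,-0.4,0,0],[9,-0.8,0,0],[16,-1.5,0,0],[24,-2.3,0,0]]'
python3 -m pendant '[[10,-0.9,0,0],[20,-1.9,0,0],[30,-2.8,0,0],[40,-3.8,0,0],[50,-4.7,0,0]]'
python3 -m pendant '[[10,-0.9,0,0],[20,-1.9,0,0],[30,-2.8,0,0],[40,-3.8,0,0],[50,-4.7,0,0]]'
python3 -m pendant '[[10,-0.9,0,0],[20,-1.9,0,0],[30,-2.8,0,0],[40,-3.8,0,0],[50,-4.7,0,0]]'
python3 -m pendant '[[9,-0.8,0,0],[17,-1.6,0,0],[24,-2.3,0,0],[30,-2.8,0,0],[34,-3.2,0,0]]'
python3 -m pendant '[[3,-0.3,0,0],[5,-0.4,0,0],[5.5,-0.4,0,0],[5.5,-0.4,0,0]]'
python3 -m pendant '[[0,0,1,0],[0,0,3,0],[0,0,6,0],[0,0,9,0],[0,0,12,0]]'
python3 -m pendant '[[0,0,3,0],[0,0,5,0],[0,0,7,0],[0,0,8,0],[0,0,8,0]]'
python3 -m pendant '[[0,0,0,0],[0,0,0,0],[0,0,0,0],[0,0,0,0],[0,0,0,0]]'
python3 - <<'E'
from h import *
im=camera("scene");t=camera("top")
a=cv2.resize(im[60:250,280:470],(440,440));b=cv2.resize(t[150:270,200:360],(587,440))
cv2.imwrite("pics/l4.png",cv2.resize(np.hstack([a,b]),(800,343))[:,:,::-1])
rows([468,181,220],-.213);print(np.abs(get_obs()['qd']).max())
E
```

```text
clock: 22.55
tool_pos: [445.0, -7.9, 239.3]
eef_rot: [-0.0, 0.779, 0.627, 0.0]
wrist_force: [0.6, 0.1, -2.8]
width: 10.8
gripper_force: 58.4
clock: 23.05
tool_pos: [451.1, 42.2, 239.3]
eef_rot: [-0.0, 0.779, 0.628, 0.0]
wrist_force: [0.8, -0.1, -2.5]
width: 10.8
gripper_force: 58.4
clock: 23.55
tool_pos: [457.1, 91.9, 239.3]
eef_rot: [-0.0, 0.779, 0.627, 0.0]
wrist_force: [-0.4, -0.3, -2.5]
width: 11.2
gripper_force: 58.4
clock: 24.05
tool_pos: [463.1, 141.8, 239.3]
eef_rot: [-0.0, 0.779, 0.627, 0.0]
wrist_force: [-0.7, 0.3, -4.3]
width: 10.9
gripper_force: 58.4
clock: 24.55
tool_pos: [467.2, 175.4, 239.3]
eef_rot: [-0.0, 0.779, 0.628, 0.0]
wrist_force: [-0.1, -0.4, -3.3]
width: 11.0
gripper_force: 58.4
clock: 24.95
tool_pos: [468.0, 180.2, 239.4]
eef_rot: [0.0, 0.779, 0.627, 0.0]
wrist_force: [-0.0, 0.0, -3.2]
width: 10.9
gripper_force: 58.4
clock: 25.45
tool_pos: [467.9, 180.2, 227.0]
eef_rot: [-0.0, 0.779, 0.627, -0.0]
wrist_force: [0.3, 0.3, -3.0]
width: 10.6
gripper_force: 58.4
clock: 25.95
tool_pos: [467.9, 180.3, 219.3]
eef_rot: [-0.0, 0.779, 0.627, -0.0]
wrist_force: [0.9, -0.5, -2.8]
width: 10.3
gripper_force: 58.4
clock: 26.45
tool_pos: [467.9, 180.3, 219.4]
eef_rot: [-0.0, 0.779, 0.627, 0.0]
wrist_force: [0.8, 0.0, -3.3]
width: 10.8
gripper_force: 58.4
tcp [467.9 180.3 219.4] yhead -0.214 shift [ 0.7 -0.1 -0.6] turn -0.07505032698264813
0.0022447545403637857
```

View pics/l4.png

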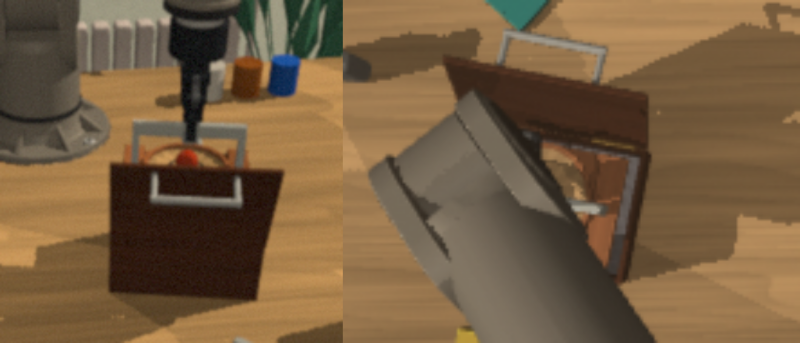

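The tray sits square and level above the open case, with its visible edge at (610,220) parallel to the case wall. The lid is still on its stop, and the ball shows at (187,158), centred under the bar. Underside is about 161 mm up. Handing in.

```bash
python3 -c "
from plant import *
print(hand_in())"
```

```text
the job is handed in; nothing more can be done
None
```

I opened the lid onto its stop and handed in with the tray held level and still about 160 mm above the shelf, centred and square over the open case; the ball was inside the ring in every picture that showed it, and the hand-in returned no verdict.

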